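Gauge two clamp sleeves for the lens groover, then hold its sprung cover open

ROBOT

A 7-joint arm with a two-finger parallel gripper is mounted at the origin on a cart in front of the work surface, level with it; the furniture and walls round the work are solid. World frame = base frame: x ahead of the robot, y to its left, z up, the work surface at z = 0. Lengths are in m, angles in rad, forces in N, time in s.
With the tool pointing down it reaches from about 0.4 to 0.85 m from the base axis. Payload 10.4 kg.
Tool frame: the origin (TCP) lies on the centre line of the jaws, within the pads' length; the fingertips stand 22 mm ahead of it and the grasp point (between the pads) lies 3 mm ahead of it; z points along the fingers, y is the line along which they close (so a half turn about z gives the same grasp; the last joint's range is limited). The gripper opens to 87 mm and grips with 3 to 60 N. Pads are 19 mm wide; open, the fingers measure 117 mm over their backs; the gripper's body (75 mm by 190 mm) begins 51 mm behind the grasp point.
Start: joints at [-0.023, 0.332, -0.065, 1.46, 0.022, 1.35, -0.088], TCP at [0.625, 0, 0.213] pointing down, gripper open.
Joint ranges: [-2.6, 2.6], [-0.5, 2.12], [-1.47, 1.34], [0.16, 2.42], [-1.27, 4.41], [0.06, 2.06], [-2.6, 2.6]. Speed limits (rad/s): [2.22, 2.22, 2.79, 2.79, 3.14, 3.14, 3.14].

INTERFACE

Orientations are given as a unit quaternion [x, y, z, w].
In Python, from bench import r gives the robot as it stands.
- The arm moves only by the tool jog_arm, called after "Emit:" by a JSON object that holds its "op" and its "data", one argument or row to a line. Schema: {"type":"object","properties":{"ticks":{"type":"array","items":{"type":"array","items":{"type":"number"},"minItems":5,"maxItems":5},"minItems":1,"maxItems":12},"force":{"type":"number"},"only":{"type":"string"},"quiet":{"type":"boolean"},"lines":{"type":"string"}},"required":["ticks"],"additionalProperties":false}. ticks is a list of rows, 1 to 12 of them, each of 5 numbers: dx, dy, dz in cm, then a turn about the tool's z in units of 0.1 rad, then the finger opening in m; each row is the pose to reach, as a shift and turn from the pose commanded when the call began, along the tool's axes at that moment; what a row does not reach only later rows make up. A row lasts 1/10 s, in which the tool goes at most 0.05 m and 0.15 rad, less where a joint would pass 70% of its speed; a pose out of reach is approached as far as the arm can. The fingers move at their own pace and stop on an object; force is the grip in N (left out, the last holds). Time passes only in rows, so rows that do not move let the fingers close. The tool returns the time, the measured TCP pose, the force, the opening and the grip force at its end. only (a regular expression) keeps the lines of the reply that match it, lines (a string "A,B") keeps lines A to B, and quiet returns only ok. Input that does not fit is refused with a message, and nothing moves.
- r.read_state(): the state, without advancing time (a new reading comes with each control period).
- r.camera(name): name is "scene" or "side" or "wrist"; returns a dict with "img" (400x640x3 uint8, red, green, blue), "fx", "fy", "cx", "cy" (pixels), "pose" (4x4, takes a point from camera to world coordinates). Camera axes: x right, y down, z forward; pixel columns grow to the right and rows downward; lengths in m; the calibration is good to about 2 mm. A picture is of the moment at which its call begins. There is no depth.
- r.close_job(): hands the job in; it is judged then, once.
The state is a dict: "time": time; "joint_positions": joint angles; "joint_vel": joint speeds; "joint_torque": joint torques, N m; "ee_pos": TCP position; "eef_rot": TCP orientation; "ft_force": force on the tool from outside, world axes, zero at the start; "torque": the same for the moment, N m; "width": finger opening in m; "grip_force": force on a finger pad.
Only numpy, scipy, OpenCV 4.12 (cv2) and the standard library are available. Lean on these libraries where they do the work, as an engineer would, in place of code of your own. Each camera call takes 0.05 s, during which the arm holds its last target. There are 200 camera calls.

TASK

I want to fit a new clamp sleeve on the lens groover. One of the two aluminium sleeves on the bench still fits, the other is worn: try them on the gauge pin without forcing, leave the one that slides fully home standing on the pin, and put the one that sticks in the yellow tray. Then lift the groover's smoked cover and hold it open at about 60 degrees so that I can get both hands in; it springs shut if you let go, so finish while still holding it, and leave the spectacles, pliers and screwdriver where they lie.

Things in the scene. Friction and masses are not known exactly. Their poses are not given: they have to be found in the camera images.
- sleeve_a: Clamp sleeve standing mouth down: plain upright cylinder, 28 mm diameter, 42 mm tall, aluminium with two thin dark rings and a 6 mm black rubber pad closing its top; about 40 g. 16 mm bore open at the bottom: 32 mm deep in a good sleeve, choked 10 mm in in a worn one. The two look alike; exactly one is good, and either may lie in either place. Origin: centre of the lower end, z up.
- sleeve_b: Clamp sleeve standing mouth down: plain upright cylinder, 28 mm diameter, 42 mm tall, aluminium with two thin dark rings and a 6 mm black rubber pad closing its top; about 40 g. 16 mm bore open at the bottom: 32 mm deep in a good sleeve, choked 10 mm in in a worn one. The two look alike; exactly one is good, and either may lie in either place. Origin: centre of the lower end, z up.
- gauge: Plug gauge, fixed: dark foot 60 mm diameter, up to 12 mm high; a shoulder 24 mm diameter with its flat top at 20 mm; the bright pin, 14 mm diameter, from there up to 46 mm, its last 7 mm tapered to 7 mm. Origin: centre of the underside, z up. A good sleeve slides down until its lower end rests on the shoulder; a worn one stops 16 mm higher.
- gauge_shoulder (a point): Centre of the gauge's shoulder top, 20 mm above the worktop, on the pin's axis: where the lower end of a fully home sleeve sits.
- gauge_tip (a point): Top of the gauge pin, on its axis, 46 mm above the worktop.
- tray: Yellow plastic job tray, 151 x 190 mm, 30 mm high, walls and floor about 2 to 3 mm, inside 142 x 182 mm. Origin: centre of the underside; y along its long side. Two used lens blocks (26 mm wide, 16 mm high, one red, one black) lie at its -y end, about 60 mm from the centre; the rest of the floor is free.
- groover: Lens groover fixed on the worktop: cream housing 190 mm deep (x), 170 mm wide (y), 62 mm high, with a dial and two switches on the front, which faces -x; clamp shafts and cutter on top under the smoked cover, which reaches 126 mm above the worktop. Origin: centre of the underside; yaw turns it a little.
- cover (a joint): Opening angle of the groover's cover: 0 shut, grows as it is lifted, to 1.48 rad at its stop; 60 degrees = 1.047 rad. A 200 g cover with a spring that shuts it: about 1.7 N upward at the tab starts it; at 60 degrees it takes about 2.2 N there, square to the cover; it falls shut when let go.
- cover_hinge (a point): Middle of the cover's hinge axis: level, along the groover's y axis, 82 mm behind the groover's centre and 80 mm above the worktop. Its axes are those of the groover.
- cover_tab (a point): Centre of the cover's black front tab: a level cylinder, 18 mm diameter, 24 mm wide along the groover's y with flat ends to pinch (it pivots between the fingers as the cover swings), 22 mm out from the cover's front. Shut, it is 186 mm in front of the hinge axis and 18 mm above it; the housing's top is 36 mm below it. At 60 degrees it is 77 mm in front of and 170 mm above the hinge axis.
- spectacles: Bystander: metal-frame spectacles lying open beyond the tray, right of the groover, 143 x 131 x 37 mm. Origin: centre of the underside.
- pliers: Bystander: bright pliers lying in front of the groover, 43 x 150 x 11 mm, long along its y. Origin: centre of the underside.
- screwdriver: Bystander: small screwdriver with a blue end, lying between the tray and the spectacles, 21 x 109 x 22 mm, long along its y. Origin: centre of the underside.

How it is judged:
On the way, in this order (a step that is already met when the one before it is completed fails the run):
1. the sleeve that fits stands let go, fully home on the gauge pin, and the worn one lies let go in the yellow tray (((z of sleeve_a in the frame of gauge_shoulder between -0.003 and 0.003 m and horizontal distance between sleeve_a and gauge_shoulder below 0.004 m and angle between sleeve_a's own z axis and vertical below 0.1 rad and x of sleeve_b in the frame of tray between -0.071 and 0.071 m and y of sleeve_b in the frame of tray between -0.091 and 0.091 m and z of sleeve_b in the frame of tray below 0.02 m and linear speed of sleeve_b below 0.05 m/s) or (z of sleeve_b in the frame of gauge_shoulder between -0.003 and 0.003 m and horizontal distance between sleeve_b and gauge_shoulder below 0.004 m and angle between sleeve_b's own z axis and vertical below 0.1 rad and x of sleeve_a in the frame of tray between -0.071 and 0.071 m and y of sleeve_a in the frame of tray between -0.091 and 0.091 m and z of sleeve_a in the frame of tray below 0.02 m and linear speed of sleeve_a below 0.05 m/s)) and contact force between the fingers and sleeve_a below 0.1 N and contact force between the fingers and sleeve_b below 0.1 N), for 0.2 s.
2. the gripper holds the cover still at about 60 degrees (value of joint cover between 0.908 and 1.187 rad and velocity of joint cover between -0.15 and 0.15 rad/s and contact force between the fingers and cover above 0.5 N), for 0.5 s.
At the end, for the whole second after the job is handed in: The fingers hold the cover still, open between 52 and 68 degrees, nothing else propping it; the sleeve that fits stands on the gauge with its lower end within 3 mm of the shoulder, upright and on the pin's axis; the other sleeve rests on the floor of the yellow tray (all of step 2 and contact force between cover and sleeve_a below 0.1 N and contact force between cover and sleeve_b below 0.1 N and contact force between cover and tray below 0.1 N and contact force between cover and spectacles below 0.1 N and contact force between cover and pliers below 0.1 N and contact force between cover and screwdriver below 0.1 N and ((z of sleeve_a in the frame of gauge_shoulder between -0.003 and 0.003 m and horizontal distance between sleeve_a and gauge_shoulder below 0.004 m and angle between sleeve_a's own z axis and vertical below 0.1 rad and x of sleeve_b in the frame of tray between -0.071 and 0.071 m and y of sleeve_b in the frame of tray between -0.091 and 0.091 m and z of sleeve_b in the frame of tray below 0.02 m and linear speed of sleeve_b below 0.05 m/s) or (z of sleeve_b in the frame of gauge_shoulder between -0.003 and 0.003 m and horizontal distance between sleeve_b and gauge_shoulder below 0.004 m and angle between sleeve_b's own z axis and vertical below 0.1 rad and x of sleeve_a in the frame of tray between -0.071 and 0.071 m and y of sleeve_a in the frame of tray between -0.091 and 0.091 m and z of sleeve_a in the frame of tray below 0.02 m and linear speed of sleeve_a below 0.05 m/s))); the arm keeps its last pose, push and grip.
It fails at once if a sleeve is forced onto the gauge with more than 40 N (contact force between any of sleeve_a, sleeve_b and gauge above 40 N).
It fails at once if the spectacles, pliers or screwdriver are moved by more than 15 mm (distance of any of spectacles, pliers, screwdriver from where it was at the start of the episode above 0.015 m).
It also fails if it takes over 72 s, if anything falls off the work surface, if the arm or the gripper's body presses on something with over 40 N, if the wrist force passes 120 N, or if a joint passes its speed limit or range.

## Working session

There is one attempt and no reset: what is moved stays moved. The work goes in short steps, Python scripts to look and compute and a tool call to move; the robot and the scene stay as the last step left them, time stands still between calls to the robot, and variables do not carry over. Pictures are saved under pics/ and viewed, at most 10 in all, crops included, and the job is handed in when it is done.

```bash
ls; mkdir -p pics; cat > h.py <<'E'
import numpy as np, cv2
from bench import r
def snap(n,f):
    c=r.camera(n); cv2.imwrite('pics/'+f,c['img'][:,:,::-1]); return c
def ray(c,u,v):
    P=np.array(c['pose']); d=P[:3,:3]@np.array([(u-c['cx'])/c['fx'],(v-c['cy'])/c['fy'],1]); return P[:3,3],d
def plane(c,u,v,z):
    o,d=ray(c,u,v); return o+d*(z-o[2])/d[2]
def proj(c,p):
    P=np.array(c['pose']); q=P[:3,:3].T@(np.array(p)-P[:3,3]); return c['fx']*q[0]/q[2]+c['cx'],c['fy']*q[1]/q[2]+c['cy']
def tri(c1,a,c2,b):
    o1,d1=ray(c1,*a);o2,d2=ray(c2,*b)
    A=np.stack([d1,-d2],1);t=np.linalg.lstsq(A,o2-o1,rcond=None)[0]
    p,q=o1+d1*t[0],o2+d2*t[1]; return (p+q)/2,np.linalg.norm(p-q)
E
python3 - <<'E'
from h import *
import pickle
d={n:snap(n,n+'0.png') for n in('scene','side','wrist')}
pickle.dump(d,open('c0.pkl','wb'))
for n in d: print(n,np.round(d[n]['pose'],3).tolist(),d[n]['fx'])
print(r.read_state())
E
```

```text
bench.py
pics
scene [[-0.812, -0.251, 0.527, 0.077], [-0.584, 0.358, -0.729, 0.556], [-0.006, -0.899, -0.438, 0.45], [0.0, 0.0, 0.0, 1.0]] 375.64510052119243
side [[0.981, -0.123, 0.152, 0.352], [-0.195, -0.651, 0.734, -1.01], [0.009, -0.749, -0.662, 0.936], [0.0, 0.0, 0.0, 1.0]] 476.8163986883618
wrist [[1.0, 0.001, -0.001, 0.626], [0.001, -0.955, -0.295, 0.081], [-0.002, 0.295, -0.955, 0.384], [0.0, 0.0, 0.0, 1.0]] 346.70511676584806
{'time': 0.15, 'joint_positions': array([-0.02260259,  0.33269548, -0.06469715,  1.46071334,  0.02160407,
        1.34989468, -0.08853219]), 'joint_vel': array([ 2.58428227e-04, -2.10896361e-03, -1.21619517e-03, -4.55859895e-03,
        1.64330151e-05,  3.91164702e-04,  9.00293217e-04]), 'joint_torque': array([ 1.82067095e-03, -6.23630190e+01,  2.54254905e-02, -3.90143681e+01,
       -6.11935230e-02,  3.71907104e-02, -1.53469024e-06]), 'ee_pos': array([ 6.24715099e-01, -1.22230078e-06,  2.12572945e-01]), 'eef_rot': array([ 7.07112073e-01,  7.07101307e-01, -3.75477412e-04, -3.41767416e-04]), 'ft_force': array([-0.01431214, -0.91138216, -0.61367917]), 'torque': array([ 0.00491468,  0.08664728, -0.00548788]), 'grip_force': 0.0, 'width': 0.08738814793803139}
```

View pics/scene0.png

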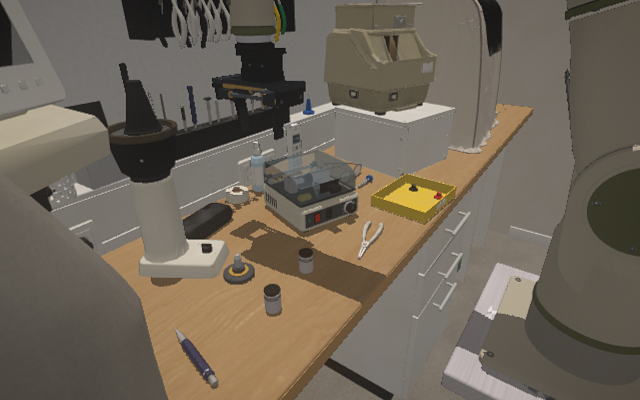

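View pics/side0.png

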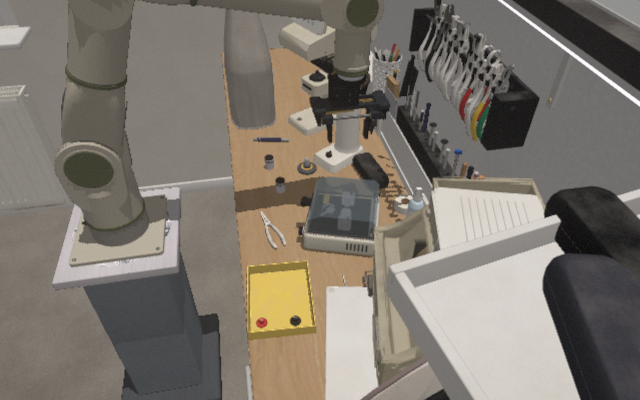

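The scene view shows the sleeves at about (272,300) and (306,260), the gauge at (239,268), the groover around (311,190) and the tray at (414,196). In the side view the sleeves are at (269,162) and (280,185), the gauge at (307,167) and the tray at (280,298). Next I'll zoom in on both views.

```bash
python3 - <<'E'
import cv2,numpy as np
a=cv2.imread('pics/scene0.png')[145:325,215:375]; b=cv2.imread('pics/side0.png')[140:260,240:400]
A=cv2.resize(a,None,fx=2.5,fy=2.5,interpolation=cv2.INTER_CUBIC);B=cv2.resize(b,None,fx=2.5,fy=2.5,interpolation=cv2.INTER_CUBIC)
o=np.zeros((450,800,3),np.uint8);o[:450,:400]=A;o[:300,400:]=B
cv2.imwrite('pics/z1.png',o)
E
```

```text
(no output)
```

View pics/z1.png

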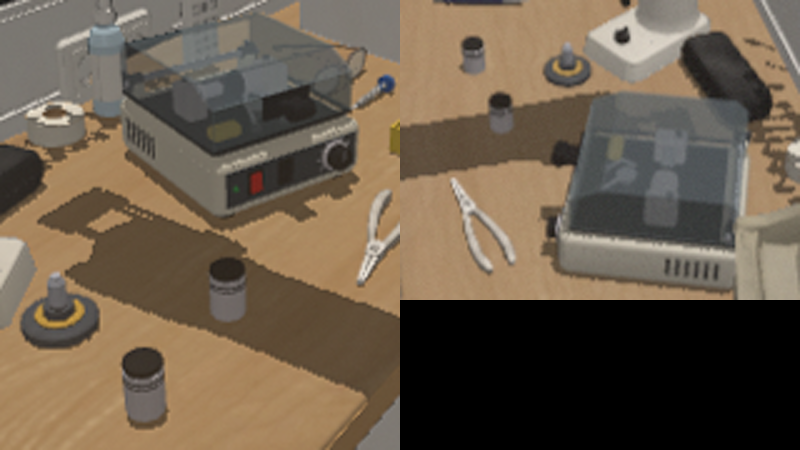

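View pics/wrist0.png

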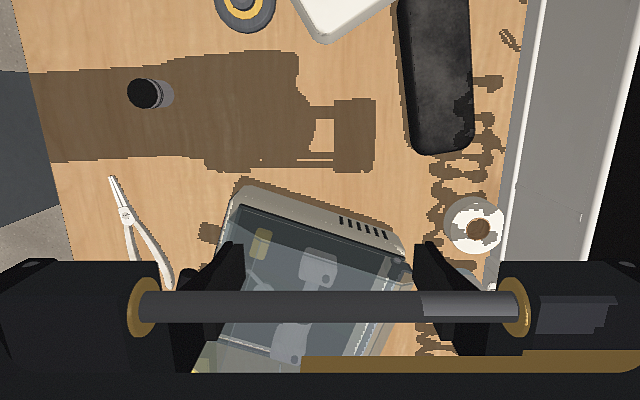

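The zoom shows the pad tops at scene (272,289) and (306,253), and at side (269,157) and (280,180). The gauge tip is at scene (237,255) and side (307,158), and the black cover tab is at side (306,201). In the wrist view one pad top is at (144,93), with the groover's housing turned clockwise.

```bash
python3 - <<'E'
from h import *
import pickle
d=pickle.load(open('c0.pkl','rb'));s,q,w=d['scene'],d['side'],d['wrist']
np.set_printoptions(precision=4,suppress=True)
for n,a,b,z in[('S1',(272.2,289),(269.2,157.2),.042),('S2',(305.8,253.4),(280,179.6),.042),('tip',(237.4,255),(306.8,157.6),.046),('tab',(331,185),(305,201),.098)]:
    print(n,*tri(s,a,q,b),plane(s,*a,z),plane(q,*b,z))
print('S2w',plane(w,144,93,.042))
for n,c in [('tray',[(248,264),(309,261),(315,333),(247,338)])]:
    print(n,[plane(q,*p,.03)[:2] for p in c])
# groover housing top corners: wrist
print('gr',plane(w,243,183,.062),plane(w,410,255,.062),'side tab',plane(q,305,201,.098))
for p in [(0.6,-.1,.098)]: print(proj(s,p),proj(q,p))
# yellow tray mask in side
h=cv2.cvtColor(q['img'],cv2.COLOR_RGB2HSV);m=((h[...,0]>20)&(h[...,0]<33)&(h[...,1]>170)).astype('uint8')
m[:230]=0
cs=cv2.findContours(m,0,2)[0];c=max(cs,key=cv2.contourArea);print(cv2.approxPolyDP(c,6,True).reshape(-1,2).tolist())
E
```

```text
S1 [0.4286 0.2002 0.0382] 0.0010564778877805627 [0.4247 0.2036 0.042 ] [0.4287 0.1956 0.042 ]
S2 [0.447  0.0847 0.0373] 0.0024268435471268422 [0.4413 0.0903 0.042 ] [0.4476 0.08   0.042 ]
tip [0.5429 0.1697 0.0432] 0.0013000759435322802 [0.5388 0.1726 0.046 ] [0.5429 0.1667 0.046 ]
tab [ 0.4987 -0.0872  0.1006] 0.009776839833343038 [ 0.5088 -0.0949  0.098 ] [ 0.4947 -0.0883  0.098 ]
S2w [0.4515 0.0825 0.042 ]
tray [array([ 0.3288, -0.217 ]), array([ 0.4786, -0.2358]), array([ 0.4558, -0.4398]), array([ 0.3102, -0.4242])]
gr [0.5435 0.0005 0.062 ] [ 0.7082 -0.0747  0.062 ] side tab [ 0.4947 -0.0883  0.098 ]
(np.float64(300.8036044113583), np.float64(175.39978025918626)) (np.float64(345.0416410328102), np.float64(198.95665825700425))Traceback (most recent call last):
  File "<stdin>", line 16, in <module>
ValueError: max() iterable argument is empty
```

The rows are not in the units I measure in: shifts go in cm and turns go in units of 0.1 rad. I convert before sending: 0.145 m is 14.5, -0.125 m is -12.5, -1.57 rad is -15.7.

Emit:
{"op": "jog_arm", "data": {
  "ticks": [
    [14.5, -12.5, 0, -15.7, 0.087],
    [14.5, -12.5, 0, -15.7, 0.087],
    [14.5, -12.5, 0, -15.7, 0.087],
    [14.5, -12.5, 0, -15.7, 0.087],
    [14.5, -12.5, 0, -15.7, 0.087],
    [14.5, -12.5, 0, -15.7, 0.087],
    [14.5, -12.5, 0, -15.7, 0.087],
    [14.5, -12.5, 0, -15.7, 0.087],
    [14.5, -12.5, 0, -15.7, 0.087],
    [14.5, -12.5, 0, -15.7, 0.087],
    [14.5, -12.5, 0, -15.7, 0.087],
    [14.5, -12.5, 0, -15.7, 0.087]
  ],
  "force": 10
}}

```text
time: 1.35
ee_pos: [0.4999, 0.1449, 0.213]
eef_rot: [-0.0, 1.0, -0.0, -0.0]
ft_force: [-0.2, -0.3, -0.1]
width: 0.0867
grip_force: 0.0
```

```bash
python3 - <<'E'
from h import *
import pickle
c=snap('wrist','w1.png');pickle.dump(c,open('c1.pkl','wb'));s=r.read_state()
print(np.round(c['pose'],3),s['ee_pos'],s['eef_rot'],s['joint_positions'],s['time'])
d=pickle.load(open('c0.pkl','rb'));print('column',plane(d['scene'],185,262,.03))
E
```

```text
[[-0.001  0.955  0.295  0.419]
 [ 1.     0.001  0.001  0.144]
 [ 0.     0.295 -0.955  0.384]
 [ 0.     0.     0.     1.   ]] [0.49991074 0.14491007 0.21297864] [ 1.34929337e-03  9.99999080e-01 -4.26327522e-05 -1.28869635e-04] [-0.09427837  0.11933224 -0.29714478  1.72221579  0.03610646  1.30566373
  1.16919227] 1.4
column [0.62101294 0.23045113 0.03      ]
```

View pics/w1.png

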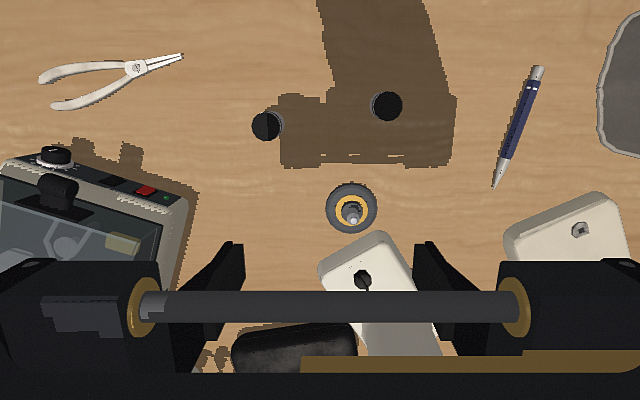

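The wrist view shows the pad tops at (266,127) and (387,105). The gauge foot is at (352,208) with its tip near (354,221), and the cover tab is at (60,193).

```bash
python3 - <<'E'
from h import *
import pickle
np.set_printoptions(precision=4,suppress=True)
c=pickle.load(open('c1.pkl','rb'));g=cv2.cvtColor(c['img'],cv2.COLOR_RGB2HSV)
def blob(m,u,v,R):
    k=np.zeros_like(m);k[v-R:v+R,u-R:u+R]=m[v-R:v+R,u-R:u+R]
    n,l,s,ce=cv2.connectedComponentsWithStats(k.astype('uint8'));i=1+s[1:,4].argmax();return ce[i],s[i]
dark=g[...,2]<50
for n,u,v in[('S2',266,127),('S1',387,105)]:
    p,s=blob(dark,u,v,24);print(n,p,s,plane(c,*p,.042))
yl=(g[...,0]>15)&(g[...,0]<32)&(g[...,1]>120)&(g[...,2]>120)
ys,xs=np.nonzero(yl[180:240,325:380]);pts=np.stack([xs+325,ys+180],1).astype(np.float32)
e=cv2.fitEllipse(cv2.convexHull(pts));print('ring',e,plane(c,*e[0],.012))
ft=(g[...,1]<60)&(g[...,2]<130)&(g[...,2]>40)
ys,xs=np.nonzero((ft|yl)[178:240,322:382]);pts=np.stack([xs+322,ys+178],1)
print('foot',pts.min(0),pts.max(0),plane(c,*((pts.min(0)+pts.max(0))/2.),.008))
br=(g[...,2]>150)&(g[...,1]<40);p,s=blob(br,353,219,12);print('tip',p,s,plane(c,*p,.046))
print('tab',plane(c,60,193,.1))
print(plane(c,353.5,222,.046),c['img'][205:230:1,354].mean(1).astype(int),c['img'][221,342:366].mean(1).astype(int))
E
```

```text
S2 [265.5719 126.2923] [252 112  29  29 626] [0.4476 0.0833 0.042 ]
S1 [387.6104 105.7884] [374  91  28  30 657] [0.4284 0.2004 0.042 ]
ring ((351.1799621582031, 209.81907653808594), (30.69293975830078, 32.54826736450195), 81.38702392578125) [0.5426 0.17   0.012 ]
foot [325 183] [381 239] [0.5454 0.1724 0.008 ]
tip [353.2222 220.6667] [350 218   7   7  36] [0.5432 0.17   0.046 ]
tab [ 0.4985 -0.0842  0.1   ]
[0.5447 0.1703 0.046 ] [ 38  41  52  96  91  90  89  85 124 121 118 118 104 185 211 206 204 201
 204 120 118  84  91  90  91] [162 161 165 166 139 130 140 140 169 227 208 207 204 203 194 109 120 138
 160 162 159 109  78  86]
```

Emit:
{"op": "jog_arm", "data": {
  "ticks": [
    [5.23, -6.14, 5, 0, 0.087],
    [5.23, -6.14, 8, 0, 0.087],
    [5.23, -6.14, 12, 0, 0.06],
    [5.23, -6.14, 15, 0, 0.05],
    [5.23, -6.14, 17, 0, 0.045],
    [5.23, -6.14, 18.3, 0, 0.045],
    [5.23, -6.14, 18.3, 0, 0.045],
    [5.23, -6.14, 18.3, 0, 0.045],
    [5.23, -6.14, 18.3, 0, 0.02],
    [5.23, -6.14, 18.3, 0, 0.02],
    [5.23, -6.14, 18.3, 0, 0.02],
    [5.23, -6.14, 18.3, 0, 0.02]
  ],
  "force": 15
}}

```text
time: 2.6
ee_pos: [0.4481, 0.0837, 0.0307]
eef_rot: [0.0, 1.0, 0.0, 0.001]
ft_force: [-0.1, -0.1, 2.5]
width: 0.026
grip_force: 15.0
```

In the tool's units: -0.0955 m is -9.55, 0.0863 m is 8.63.

Emit:
{"op": "jog_arm", "data": {
  "ticks": [
    [0, 0, -4, 0, 0.02],
    [0, 0, -7, 0, 0.02],
    [-3, 3, -7, 0, 0.02],
    [-6, 6, -7, 0, 0.02],
    [-9.55, 8.63, -7, 0, 0.02],
    [-9.55, 8.63, -7, 0, 0.02],
    [-9.55, 8.63, -7, 0, 0.02]
  ]
}}

```text
time: 3.3
ee_pos: [0.5431, 0.1703, 0.0994]
eef_rot: [-0.0, 1.0, 0.0, -0.001]
ft_force: [-1.1, 0.6, -0.6]
width: 0.0262
grip_force: 15.0
```

```bash
python3 - <<'E'
from h import *
ims=[r.camera(n)['img'][:,:,::-1] for n in('scene','side','wrist')]
a=cv2.resize(ims[0][215:295,190:290],(400,320),interpolation=2);b=cv2.resize(ims[1][110:190,260:360],(400,320),interpolation=2)
w=ims[2][130:400,120:520]
o=np.zeros((590,800,3),np.uint8);o[:320,:400]=a;o[:320,400:]=b;o[320:590,:400]=w
cv2.imwrite('pics/z2.png',o)
s=r.read_state();print(s['ee_pos'],s['ft_force'],s['width'])
E
```

```text
[0.54269916 0.16892844 0.10020828] [-0.31983917 -0.25953149 -0.14590743] 0.026336079132153394
```

View pics/z2.png

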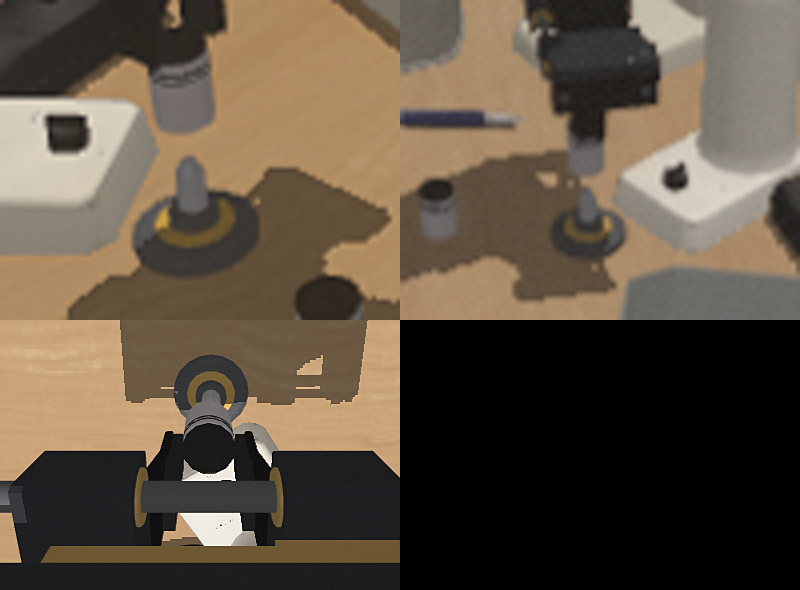

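The sleeve hangs above the pin, lined up in all three views, so I'll lower it gently.

Emit:
{"op": "jog_arm", "data": {
  "ticks": [
    [0, 0, 1.5, 0, 0.02],
    [0, 0, 2, 0, 0.02],
    [0, 0, 2.3, 0, 0.02],
    [0, 0, 2.5, 0, 0.02],
    [0, 0, 2.7, 0, 0.02],
    [0, 0, 2.9, 0, 0.02],
    [0, 0, 3.1, 0, 0.02],
    [0, 0, 3.1, 0, 0.02]
  ]
}}

```text
time: 4.25
ee_pos: [0.5432, 0.17, 0.069]
eef_rot: [0.0, 1.0, 0.0, -0.0]
ft_force: [0.2, -0.9, -0.1]
width: 0.0256
grip_force: 15.0
```

In the tool's units: 0.005 m is 0.5, 0.004 m is 0.4.

Emit:
{"op": "jog_arm", "data": {
  "ticks": [
    [0, 0, 0.1, 0, 0.02],
    [0, 0, 0.2, 0, 0.02],
    [0, 0, 0.3, 0, 0.02],
    [0, 0, 0.4, 0, 0.02],
    [0, 0, 0.5, 0, 0.02],
    [0, 0, 0.5, 0, 0.02]
  ]
}}

```text
time: 4.85
ee_pos: [0.5432, 0.1699, 0.064]
eef_rot: [0.0, 1.0, 0.0, -0.0]
ft_force: [-0.3, 1.0, -0.5]
width: 0.0263
grip_force: 15.0
```

Emit:
{"op": "jog_arm", "data": {
  "ticks": [
    [0, 0, 0.2, 0, 0.02],
    [0, 0, 0.4, 0, 0.02],
    [0, 0, 0.6, 0, 0.02],
    [0, 0, 0.8, 0, 0.02],
    [0, 0, 1, 0, 0.02],
    [0, 0, 1.1, 0, 0.02],
    [0, 0, 1.2, 0, 0.02],
    [0, 0, 1.3, 0, 0.02],
    [0, 0, 1.3, 0, 0.02]
  ]
}}

```text
time: 5.75
ee_pos: [0.5432, 0.1699, 0.0511]
eef_rot: [0.0, 1.0, 0.0, 0.0]
ft_force: [-0.3, 0.8, -0.7]
width: 0.0261
grip_force: 15.0
```

It slid home without force, so sleeve S2 is the good one. I'll release it, retreat and check.

Emit:
{"op": "jog_arm", "data": {
  "ticks": [
    [0, 0, 0.08, 0, 0.02],
    [0, 0, 0.08, 0, 0.035],
    [0, 0, 0.08, 0, 0.05],
    [0, 0, 0.08, 0, 0.05],
    [0, 0, 0.08, 0, 0.05],
    [0, 0, -4, 0, 0.05],
    [0, 0, -8, 0, 0.05],
    [0, 0, -10, 0, 0.05],
    [5, 1.5, -10, 0, 0.05],
    [11.47, 3.04, -10, 0, 0.05],
    [11.47, 3.04, -10, 0, 0.05],
    [11.47, 3.04, -10, 0, 0.05]
  ]
}}

```text
time: 6.95
ee_pos: [0.4264, 0.2013, 0.1515]
eef_rot: [-0.001, 1.0, -0.0, 0.0]
ft_force: [-0.6, 0.1, 0.2]
width: 0.05
grip_force: 0.0
```

```bash
python3 - <<'E'
from h import *
import pickle
c=snap('wrist','w2.png');s=snap('scene','s2.png');q=snap('side','q2.png');pickle.dump((s,q,c),open('c2.pkl','wb'))
ims=[x['img'][:,:,::-1] for x in(s,q,c)]
a=cv2.resize(ims[0][215:295,190:290],(400,320),interpolation=2);b=cv2.resize(ims[1][110:190,260:360],(400,320),interpolation=2)
o=np.zeros((590,800,3),np.uint8);o[:320,:400]=a;o[:320,400:]=b;o[320:590,:400]=ims[2][100:370,120:520]
cv2.imwrite('pics/z3.png',o);print(r.read_state()['ee_pos'])
E
```

```text
[0.42942225 0.19999235 0.15132727]
```

View pics/z3.png

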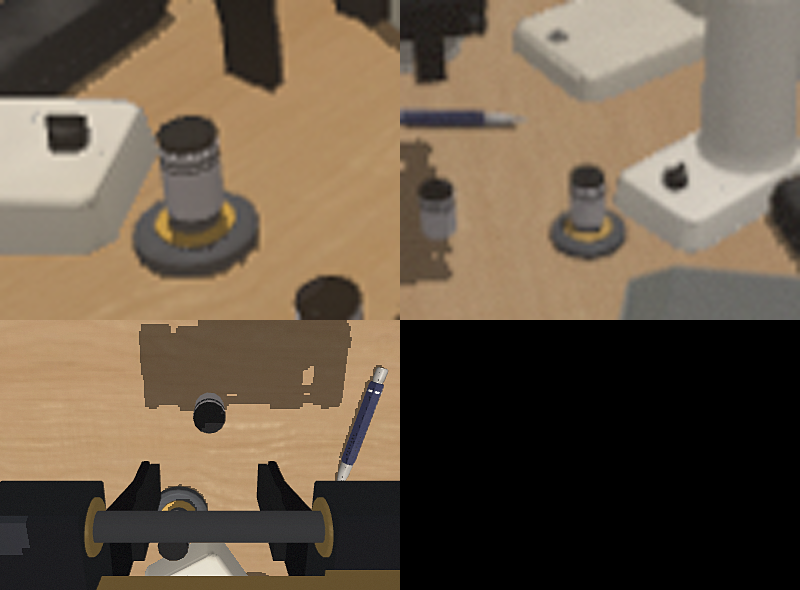

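The good sleeve stands home on the shoulder (top of it at scene (237,248)), and S1 lies straight ahead under the gripper.

Emit:
{"op": "jog_arm", "data": {
  "ticks": [
    [0, 0, 4, 0, 0.05],
    [0, 0, 8, 0, 0.05],
    [0, 0, 11, 0, 0.05],
    [0, 0, 12.13, 0, 0.05],
    [0, 0, 12.13, 0, 0.05],
    [0, 0, 12.13, 0, 0.02],
    [0, 0, 12.13, 0, 0.02],
    [0, 0, 12.13, 0, 0.02],
    [0, 0, 12.13, 0, 0.02],
    [0, 0, 8, 0, 0.02],
    [0, 0, 3, 0, 0.02],
    [0, 0, -1, 0, 0.02]
  ]
}}

```text
time: 8.3
ee_pos: [0.4286, 0.2006, 0.164]
eef_rot: [0.0, 1.0, 0.0, 0.001]
ft_force: [1.0, 0.2, -1.0]
width: 0.0262
grip_force: 15.0
```

Emit:
{"op": "jog_arm", "data": {
  "ticks": [
    [0, -5, 0, 0, 0.02],
    [0, -10, 0, 0, 0.02],
    [0, -15, 0, 0, 0.02],
    [0, -20, 0, 0, 0.02],
    [1, -25, 0, 0, 0.02],
    [2, -30, 0, 0, 0.02],
    [3, -35, 0, 0, 0.02],
    [3.1, -40, 0, 0, 0.02],
    [3.1, -45, 0, 0, 0.02],
    [3.1, -49.5, 0, 0, 0.02],
    [3.1, -49.5, 0, 0, 0.02],
    [3.1, -49.5, 0, 0, 0.02]
  ]
}}

```text
time: 9.5
ee_pos: [0.3968, -0.2953, 0.1612]
eef_rot: [0.001, 1.0, 0.0, -0.0]
ft_force: [-0.0, 0.7, -0.3]
width: 0.026
grip_force: 15.0
```

```bash
python3 - <<'E'
from h import *
c=r.camera('side');s=r.camera('wrist');o=np.zeros((400,720,3),np.uint8)
o[:,:320]=cv2.resize(c['img'][200:360,200:328],(320,400),interpolation=2);o[:250,320:]=cv2.resize(s['img'],(400,250));cv2.imwrite('pics/z4.png',o[:,:,::-1]);st=r.read_state();print(st['ee_pos'],st['width'],st['time'])
E
```

```text
[ 0.39748577 -0.29350653  0.16120184] 0.025997358813539484 9.6
```

View pics/z4.png

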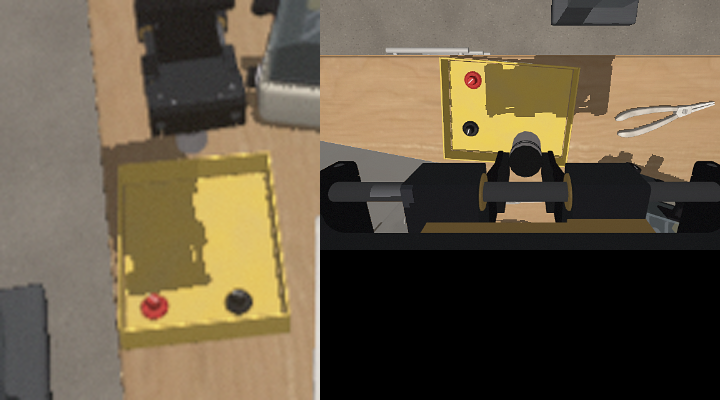

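The sleeve hangs over the +y half of the tray, with the blocks at its far end, so I'll lower and release it. The opening is small and I'll shift 10 mm further in.

In the tool's units: 0.126 m is 12.6, 0.04 m is 4.

Emit:
{"op": "jog_arm", "data": {
  "ticks": [
    [0, -1, 4, 0, 0.02],
    [0, -1, 8, 0, 0.02],
    [0, -1, 11, 0, 0.02],
    [0, -1, 12, 0, 0.02],
    [0, -1, 12.6, 0, 0.02],
    [0, -1, 12.6, 0, 0.02],
    [0, -1, 12.6, 0, 0.03],
    [0, -1, 12.6, 0, 0.04],
    [0, -1, 12.6, 0, 0.044],
    [0, -1, 12.6, 0, 0.044],
    [0, -1, 8, 0, 0.044],
    [0, -1, 3, 0, 0.044]
  ]
}}

```text
time: 10.8
ee_pos: [0.3959, -0.3039, 0.1312]
eef_rot: [0.0, 1.0, 0.001, -0.002]
ft_force: [1.1, -0.4, 0.5]
width: 0.0435
grip_force: 0.0
```

Emit:
{"op": "jog_arm", "data": {
  "ticks": [
    [0, 3, -5, 0, 0.06],
    [0, 8, -8, 0, 0.06],
    [0, 12, -8, 1.5, 0.06],
    [0, 16, -8, 3, 0.06],
    [0, 20, -8, 4.3, 0.06],
    [0, 20, -8, 4.3, 0.06],
    [0, 20, -8, 4.3, 0.06]
  ]
}}

```text
time: 11.5
ee_pos: [0.3974, -0.1034, 0.2115]
eef_rot: [0.213, 0.977, -0.0, 0.0]
ft_force: [-0.1, -1.7, -0.5]
width: 0.0598
grip_force: 0.0
```

```bash
python3 - <<'E'
from h import *
import pickle
c={n:r.camera(n) for n in('scene','side','wrist')};pickle.dump(c,open('c3.pkl','wb'));s,q,w=[c[n]['img'] for n in('scene','side','wrist')]
o=np.zeros((560,800,3),np.uint8)
o[:320,:400]=cv2.resize(q[180:340,220:420],(400,320),interpolation=2);o[:320,400:]=cv2.resize(s[140:300,220:420],None,fx=2,fy=2,interpolation=2)[:, :400]
o[320:560,:640]=w[100:340];cv2.imwrite('pics/z5.png',o[:,:,::-1]);st=r.read_state();print(st['ee_pos'],st['eef_rot'],st['time'],st['joint_positions'])
E
```

```text
[ 0.39724462 -0.10565014  0.21120328] [ 2.13717385e-01  9.76895527e-01 -4.18828010e-05  8.39614421e-05] 11.65 [ 0.17914408 -0.14163233 -0.02781247  1.98071062 -0.00397357  1.3023001
  1.29270239]
```

View pics/z5.png

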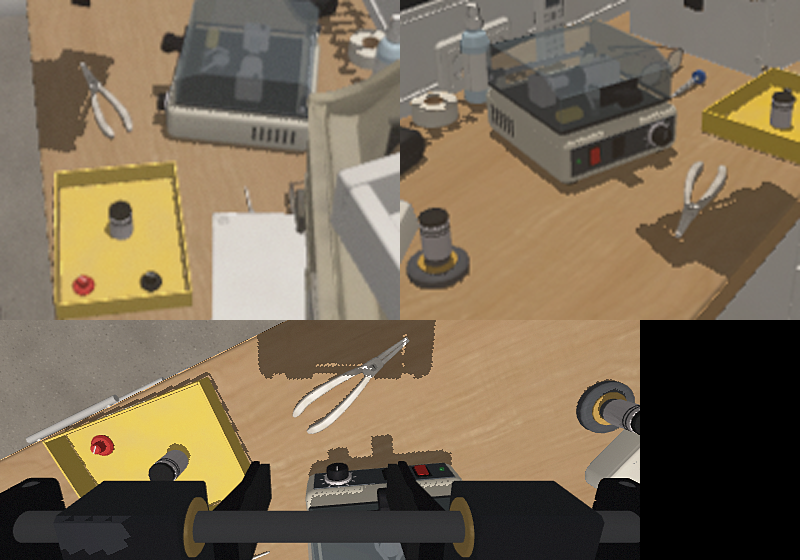

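The worn sleeve stands in the tray at side (280,290) and the good one on the gauge at scene (237,257), with the pliers undisturbed. Next I'll go above the cover tab and measure it from the wrist.

Emit:
{"op": "jog_arm", "data": {
  "ticks": [
    [-4, 3, 0, 0, 0.06],
    [-8.27, 6.17, 0, 0, 0.06],
    [-8.27, 6.17, 0, 0, 0.06],
    [-8.27, 6.17, 0, 0, 0.06]
  ]
}}

```text
time: 12.05
ee_pos: [0.4985, -0.0838, 0.2101]
eef_rot: [0.214, 0.977, -0.0, -0.001]
ft_force: [-0.4, 0.4, -0.0]
width: 0.0599
grip_force: 0.0
```

```bash
python3 - <<'E'
from h import *
import pickle
np.set_printoptions(precision=4,suppress=True)
w=r.camera('wrist');pickle.dump(w,open('c4.pkl','wb'));cv2.imwrite('pics/w4.png',cv2.resize(w['img'][90:270,170:470,::-1],None,fx=2.5,fy=2.5,interpolation=2))
st=r.read_state();print(st['ee_pos'],st['eef_rot'],proj(w,(.4985,-.0842,.1)))
E
```

```text
[ 0.4978 -0.0842  0.2106] [ 0.2141  0.9768 -0.0002 -0.0007] (np.float64(328.658127419783), np.float64(195.69966644229598))
```

View pics/w4.png

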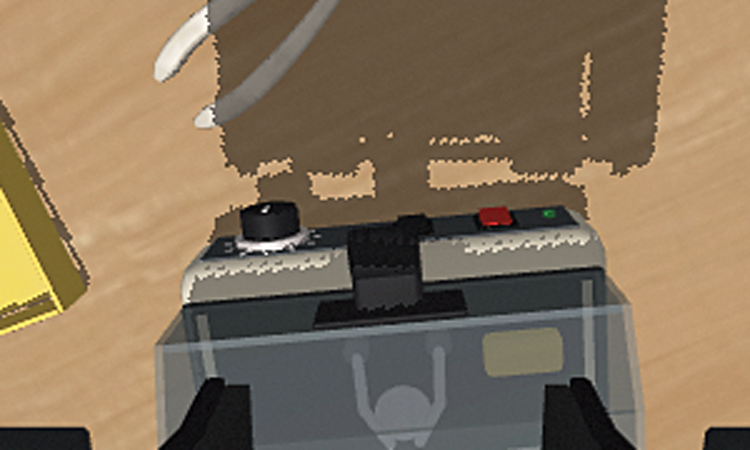

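The close view shows the tab cylinder centred at crop (385,247), which is image (324,189), and the cover's front edge is tilted about 4.5 degrees from the jaw line. I'll compute the correction.

```bash
python3 - <<'E'
from h import *
import pickle
from scipy.spatial.transform import Rotation as Ro
np.set_printoptions(precision=4,suppress=True)
w=pickle.load(open('c4.pkl','rb'));st=r.read_state();R=Ro.from_quat(st['eef_rot']).as_matrix()
f=lambda u,v,z:plane(w,170+u/2.5,90+v/2.5,z)
t=f(385,247,.098)
for a,b,z in[((158,345),(632,305),.126),((190,302),(604,269),.062),((315,325),(467,314),.09)]:
    d=f(*b,z)-f(*a,z);print(np.degrees(np.arctan2(-d[0],d[1])),np.linalg.norm(d))
print('tab',t,'from side',plane(pickle.load(open('c3.pkl','rb'))['side'],305.5,201,.098))
d=R.T@(t-st['ee_pos']);print('tool shift',d,'R',R)
E
```

```text
-19.48729810233852 0.1490624514924259
-19.83860691379539 0.160427534987992
-20.223197421476943 0.054372706049247516
tab [ 0.4919 -0.0855  0.098 ] from side [ 0.496  -0.0886  0.098 ]
tool shift [ 0.0047 -0.0036  0.1126] R [[-0.9083  0.4183 -0.0015]
 [ 0.4183  0.9083 -0.0001]
 [ 0.0013 -0.0008 -1.    ]]
```

In the tool's units: 0.1036 m is 10.36, 0.085 m is 8.5, -0.086 rad is -0.86.

Emit:
{"op": "jog_arm", "data": {
  "ticks": [
    [0.42, -0.4, 3, -0.86, 0.044],
    [0.42, -0.4, 6, -0.86, 0.044],
    [0.42, -0.4, 8.5, -0.86, 0.044],
    [0.42, -0.4, 9.85, -0.86, 0.044],
    [0.42, -0.4, 10.36, -0.86, 0.044],
    [0.42, -0.4, 10.36, -0.86, 0.044],
    [0.42, -0.4, 10.36, -0.86, 0.044],
    [0.42, -0.4, 10.36, -0.86, 0.01],
    [0.42, -0.4, 10.36, -0.86, 0.01],
    [0.42, -0.4, 10.36, -0.86, 0.01],
    [0.42, -0.4, 10.36, -0.86, 0.01],
    [0.42, -0.4, 10.36, -0.86, 0.01]
  ],
  "force": 20
}}

```text
time: 13.3
ee_pos: [0.4928, -0.0849, 0.1076]
eef_rot: [0.172, 0.985, 0.0, 0.0]
ft_force: [0.4, -0.2, 0.3]
width: 0.0137
grip_force: 0.0
```

Emit:
{"op": "jog_arm", "data": {
  "ticks": [
    [0, 0, 0, 0, 0.01],
    [0, 0, 0, 0, 0.01]
  ]
}}

```text
time: 13.5
ee_pos: [0.4928, -0.0849, 0.1075]
eef_rot: [0.172, 0.985, 0.0, 0.0]
ft_force: [-0.2, -0.3, -1.1]
width: 0.0108
grip_force: 0.0
```

```bash
python3 - <<'E'
from h import *
import pickle
w=pickle.load(open('c4.pkl','rb'));g=w['img'].max(2)
print('old wrist tab'); 
for v in range(176,224,2): print(v,' '.join('%3d'%x for x in g[v,296:352:2]))
c=r.camera('wrist')
print('now',proj(c,(.4928,-.0855,.098)));g=c['img'].max(2);u,v=map(int,proj(c,(.4928,-.0855,.098)))
for y in range(150,260,4): print(y,' '.join('%3d'%x for x in g[y,u-60:u+62:4]))
E
```

```text
old wrist tab
176 103 100 103 101 101 102 103 103 103 103 104 104 105 105 107 108 107  60  32  13  11  15  71 117  92  72  74  47
178 102 100 103 103 104 103 105 107 109 109 111 116 120  91  94  73  47  19  22  21  17  17  16  15  40  39  40  41
180 111 116 114  89  72  49  48  40  38  40  44  43  39  29  30  25  17  20  20  21  20  25  16  15  41  40  41  40
182  34  38  41  39  38  41  38  20  16  24  19  26  22  27  23  21  24  24  21  23  23  26  16  14  44  40  43  41
184 147  69  40  39  42  40  43  22  18  28  23  30  28  26  27  25  27  32  20  20  13  38  37  39  36  32  40  57
186  34  36  43  43  39  38  36  21  26  34  20  23  34  21  33  32  22  32  20  35  29  67 110  75 108 134 136 133
188  30  36  31  34  37  52  78  24  22  21  21  24  22  23  26  20  23  18  18  20  16 145 129 128 131 129 130 126
190  92 101 120 131 155 156 140  18  28  24  27  25  18  23  23  28  22  24  20  24  14 149 133 131 130 132 134 133
192 162 163 173 120 
[... 4787 characters left out ...]
  27  27  26  22  60 145 143 144 145 144 143 144 144 143 144
242 143 135 153 136 144 144 143 144 111  17  17  27  26  22  27  23  24  26  21  24  55  11  24 143 143 144 143 144 143 143 144
246 143 141 144 143 142 144 142 142   2  19  20  29  28  28  31  27  26  28  27  29  31  23  13 143 143 143 143 144 144 142 142
250 145 144 146 146 145 145 144 146  14  18  27  26  28  24  24  22  24  25  27  28  28  21  14 148 145 145 146 146 145 147 143
254 146 149 148 148 149 149 149 152  11  17  31  24  28  25  25  26  25  25  29  31  29  15  21 167 157 158 158 161 161 161 161
258  30  26  29  27  28  30  30  30  17  18  27  29  28  27  23  23  22  23  30  32  29  20  21  48  46  46  48  49  46  57  56
```

Emit:
{"op": "jog_arm", "data": {
  "ticks": [
    [0, 0, 0, 0, 0],
    [0, 0, 0, 0, 0],
    [0, 0, 0, 0, 0],
    [0, 0, 0, 0, 0]
  ],
  "force": 20
}}

```text
time: 13.95
ee_pos: [0.4928, -0.085, 0.1076]
eef_rot: [0.172, 0.985, 0.0, 0.0]
ft_force: [0.2, 0.2, -0.3]
width: 0.0003
grip_force: 0.0
```

```bash
python3 - <<'E'
from h import *
c=r.camera('wrist');g=c['img'].max(2)
for y in range(226,290,4): print(y,' '.join('%3d'%x for x in g[y,284:372:2]))
c=r.camera('side');u,v=map(int,proj(c,(.4928,-.0855,.098)));print(u,v);g=c['img'].max(2)
for y in range(v-14,v+14): print(y,' '.join('%3d'%x for x in g[y,u-18:u+18]))
E
```

```text
226  32  38  41  46  42  46  44  43  42  46  45  42  43  44  43  43  44  45  42  44  43  45  42  14  23  21  18  21  26  27  25  27  21  23  27  44  44  46  43  43  43  46  46  45
230 105 105 106 105 105 106  42  45  42  44  47  48  37  15  19  20  18  14  16  18  14  14  20  21  18  15  14  19  20  18  20  29  43  39  40  40  36  39  38  38  37  36  60  59
234 170 169 170 171 173 172 132 134 133 136 139   8  21  21  24  24  23  23  27  23  22  21  21  23  24  23  20  20  22  19  28  20  86 137 136 136 137 137 137 136 138 136 135 137
238 213 211 210 212 213 220 137 139 140 140 146  10  23  21  26  23  24  21  22  26  24  25  22  23  24  23  20  21  23  22  23  20  61 143 143 141 141 141 139 142 139 142 141 138
242 138 132 132 139 140 140 142 140 140 141 148  14  31  26  17  18  20  16  28  23  27  25  25  25  22  25  23  27  24  21  19  17  62 142 140 141 140 141 139 141 140 140 141 139
246 139 141 140 140 140 140 139 140 140 140 152  17  26  22  20 
[... 5367 characters left out ...]
 167 175 178 176 173 174 172 124  94  96 160 126  94  84  92  99  95  90  87  83  82  81  81  80  81  83  88
210 100  96  96  93  98  94  95  92 127 137 167 175 176 178 175 173 122  97 134 170 124  95  81 104 102 100  90  82  81  82  81  78  80  81  79  89
211  96  96  94  95  95  93  95  95  95  96 129 169 179 179 176 148 108  91 130 141 111  97  89 107 103  98  87  83  82  80  81  82  81  82  80  94
212  95  97  95  96  95  96  94  91  96  97  94 131 143 167 176 124  94  96 136 113  97  91  94 112 106  98  92  83  81  81  79  80  78  82  86  91
213  95  96  94  94  95  97  94  96  95  96  92  95  98 131 168 125  96  93 158 124  97  77  97 116 108  95  86  84  81  82  80  81  83  82  89  97
```

The jaws closed to 0, and the wrist pixels show the black tab (u 306–348) on both sides of the closed fingers, so they passed above it. I'll open, go 12 mm lower and pinch again.

The rows are not in the units I measure in: shifts go in cm and turns go in units of 0.1 rad. I convert before sending: 0.012 m is 1.2, 0.006 m is 0.6.

Emit:
{"op": "jog_arm", "data": {
  "ticks": [
    [0, 0, 0, 0, 0.044],
    [0, 0, 0, 0, 0.044],
    [0, 0, 0, 0, 0.044],
    [0, 0, 0, 0, 0.044],
    [0, 0, 0, 0, 0.044],
    [0, 0, 0.6, 0, 0.044],
    [0, 0, 1.2, 0, 0.044],
    [0, 0, 1.2, 0, 0.01],
    [0, 0, 1.2, 0, 0.01],
    [0, 0, 1.2, 0, 0.01],
    [0, 0, 1.2, 0, 0.01],
    [0, 0, 1.2, 0, 0.01]
  ],
  "force": 20
}}

```text
time: 15.25
ee_pos: [0.4926, -0.0858, 0.0956]
eef_rot: [0.172, 0.985, -0.0, -0.0]
ft_force: [-0.9, -3.2, 0.7]
width: 0.0213
grip_force: 20.0
```

Emit:
{"op": "jog_arm", "data": {
  "ticks": [
    [0, 0, 0, 0, 0.01],
    [0, 0, 0, 0, 0.01]
  ]
}}

```text
time: 15.45
ee_pos: [0.4926, -0.0857, 0.0956]
eef_rot: [0.172, 0.985, -0.0, -0.0]
ft_force: [-2.0, -5.4, 0.5]
width: 0.0212
grip_force: 20.0
```

It grips now. I'll reseat a little deeper and recentre to remove the side load.

In the tool's units: 0.003 m is 0.3, -0.002 m is -0.2.

Emit:
{"op": "jog_arm", "data": {
  "ticks": [
    [0, 0, 0, 0, 0.03],
    [0, 0, 0, 0, 0.03],
    [0, -0.2, 0.3, 0, 0.03],
    [0, -0.2, 0.3, 0, 0.03],
    [0, -0.2, 0.3, 0, 0.01],
    [0, -0.2, 0.3, 0, 0.01],
    [0, -0.2, 0.3, 0, 0.01],
    [0, -0.2, 0.3, 0, 0.01]
  ],
  "force": 25
}}

```text
time: 16.25
ee_pos: [0.4923, -0.086, 0.0926]
eef_rot: [0.171, 0.985, 0.0, 0.0]
ft_force: [1.9, 5.5, -0.7]
width: 0.0234
grip_force: 25.0
```

```bash
python3 - <<'E'
from h import *
st=r.read_state();print(st['ee_pos'],st['ft_force'],st['width'],st['grip_force'])
# arc in tool axes: forward = toward hinge is -tool x
a0=np.arctan2(18,186);L=np.hypot(186,18)
for t in np.radians([5,10,15,20,25,30,35,40,45,50,55,60]): print(np.round([-(186-L*np.cos(a0+t))/1e3,0,-(L*np.sin(a0+t)-18)/1e3],4).tolist())
E
```

```text
[ 0.4923276  -0.0859566   0.09259839] [ 1.88535046  5.52854022 -0.67459693] 0.02340875025268959 24.999344497919083
[-0.0023, 0.0, -0.0161]
[-0.006, 0.0, -0.032]
[-0.011, 0.0, -0.0475]
[-0.0174, 0.0, -0.0625]
[-0.025, 0.0, -0.0769]
[-0.0339, 0.0, -0.0906]
[-0.044, 0.0, -0.1034]
[-0.0551, 0.0, -0.1153]
[-0.0672, 0.0, -0.1262]
[-0.0802, 0.0, -0.1361]
[-0.0941, 0.0, -0.1447]
[-0.1086, 0.0, -0.1521]
```

In the tool's units: -0.001 m is -0.1, 0.001 m is 0.1.

Emit:
{"op": "jog_arm", "data": {
  "ticks": [
    [0, 0.1, -0.4, 0, 0.01],
    [-0.1, 0.1, -0.8, 0, 0.01],
    [-0.23, 0.1, -1.61, 0, 0.01],
    [-0.4, 0.1, -2.4, 0, 0.01],
    [-0.6, 0.1, -3.2, 0, 0.01],
    [-0.85, 0.1, -4, 0, 0.01],
    [-1.1, 0.1, -4.75, 0, 0.01],
    [-1.1, 0.1, -4.75, 0, 0.01]
  ]
}}

```text
time: 17.05
ee_pos: [0.504, -0.09, 0.1414]
eef_rot: [0.172, 0.985, 0.0, 0.001]
ft_force: [6.4, 2.0, -5.0]
width: 0.0226
grip_force: 25.0
```

In the tool's units: -0.0431 m is -4.31, -0.0294 m is -2.94.

Emit:
{"op": "jog_arm", "data": {
  "ticks": [
    [-0.35, 0, -0.75, 0, 0.01],
    [-0.74, 0, -1.5, 0, 0.01],
    [-1.1, 0, -2.2, 0, 0.01],
    [-1.5, 0, -2.94, 0, 0.01],
    [-1.9, 0, -3.6, 0, 0.01],
    [-2.39, 0, -4.31, 0, 0.01],
    [-2.39, 0, -4.31, 0, 0.01]
  ]
}}

```text
time: 17.75
ee_pos: [0.5262, -0.0978, 0.184]
eef_rot: [0.172, 0.985, 0.0, 0.001]
ft_force: [5.9, 2.0, -5.9]
width: 0.0225
grip_force: 25.0
```

In the tool's units: -0.0615 m is -6.15, -0.0541 m is -5.41.

Emit:
{"op": "jog_arm", "data": {
  "ticks": [
    [-0.6, 0, -0.65, 0, 0.01],
    [-1.11, 0, -1.28, 0, 0.01],
    [-1.65, 0, -1.88, 0, 0.01],
    [-2.22, 0, -2.47, 0, 0.01],
    [-2.8, 0, -3.03, 0, 0.01],
    [-3.43, 0, -3.56, 0, 0.01],
    [-4.08, 0, -4.07, 0, 0.01],
    [-4.73, 0, -4.55, 0, 0.01],
    [-5.42, 0, -5, 0, 0.01],
    [-6.12, 0, -5.41, 0, 0.01],
    [-6.85, 0, -5.8, 0, 0.01],
    [-7.57, 0, -6.15, 0, 0.01]
  ]
}}

```text
time: 18.95
ee_pos: [0.5968, -0.1226, 0.2448]
eef_rot: [0.171, 0.985, 0.0, -0.001]
ft_force: [0.3, 5.4, -5.7]
width: 0.0225
grip_force: 25.0
```

Emit:
{"op": "jog_arm", "data": {
  "ticks": [
    [0, 0, 0, 0, 0.01],
    [0, 0, 0, 0, 0.01],
    [0, 0, 0, 0, 0.01],
    [0, 0, 0, 0, 0.01],
    [0, 0, 0, 0, 0.01],
    [0, 0, 0, 0, 0.01]
  ]
}}

```text
time: 19.55
ee_pos: [0.5965, -0.1225, 0.2446]
eef_rot: [0.171, 0.985, 0.0, -0.001]
ft_force: [0.9, 5.7, -4.6]
width: 0.0224
grip_force: 25.0
```

```bash
python3 - <<'E'
from h import *
import pickle
o=pickle.load(open('c3.pkl','rb'))
for n,rs in{'scene':{'gauge':(215,235,260,290),'sleeve tray':(395,180,425,212),'pliers':(350,215,390,262)},'side':{'gauge':(293,150,322,175),'sleeve tray':(270,275,292,305),'pliers':(258,208,288,252),'old tab':(301,196,312,206)}}.items():
    c=r.camera(n)
    for k,(a,b,e,f) in rs.items(): print(n,k,np.abs(c['img'][b:f,a:e].astype(int)-o[n]['img'][b:f,a:e]).mean().round(1))
s=r.read_state();print(s['ee_pos'],s['ft_force'],s['width'],s['grip_force'],s['time'])
E
```

```text
scene gauge 0.7
scene sleeve tray 0.7
scene pliers 11.2
side gauge 1.6
side sleeve tray 1.5
side pliers 22.0
side old tab 71.4
[ 0.59653456 -0.12245734  0.24465209] [ 0.90794197  6.41806263 -5.60557371] 0.022199060530667294 24.998071566224098 19.65
```

In the tool's units: 0.001 m is 0.1.

Emit:
{"op": "jog_arm", "data": {
  "ticks": [
    [0, 0.1, 0, 0, 0.01],
    [0, 0.1, 0, 0, 0.01],
    [0, 0.1, 0, 0, 0.01],
    [0, 0.1, 0, 0, 0.01],
    [0, 0.1, 0, 0, 0.01],
    [0, 0.1, 0, 0, 0.01],
    [0, 0.1, 0, 0, 0.01],
    [0, 0.1, 0, 0, 0.01],
    [0, 0.1, 0, 0, 0.01],
    [0, 0.1, 0, 0, 0.01]
  ],
  "force": 30
}}

```text
time: 20.65
ee_pos: [0.5968, -0.1225, 0.2447]
eef_rot: [0.172, 0.985, -0.0, 0.0]
ft_force: [0.2, 3.4, -3.0]
width: 0.0221
grip_force: 30.0
```

Emit:
{"op": "jog_arm", "data": {
  "ticks": [
    [0, 0, 0, 0, 0.01],
    [0, 0, 0, 0, 0.01],
    [0, 0, 0, 0, 0.01],
    [0, 0, 0, 0, 0.01],
    [0, 0, 0, 0, 0.01],
    [0, 0, 0, 0, 0.01],
    [0, 0, 0, 0, 0.01],
    [0, 0, 0, 0, 0.01],
    [0, 0, 0, 0, 0.01],
    [0, 0, 0, 0, 0.01]
  ]
}}

```text
time: 21.65
ee_pos: [0.5968, -0.1224, 0.2447]
eef_rot: [0.172, 0.985, -0.0, 0.0]
ft_force: [-1.9, 2.8, -2.2]
width: 0.0226
grip_force: 30.0
```

```bash
python3 -c "
from bench import r
s=r.read_state();print(s['ft_force'],s['width'],s['ee_pos']);print(r.close_job())"
```

```text
[-1.86773303  2.82055289 -2.23601231] 0.022605595412198292 [ 0.59681818 -0.12242281  0.24469441]
the job is handed in; nothing more can be done
None
```

The job is handed in at about 22 s: the good sleeve stands home on the gauge pin, the other is in the yellow tray without having been tried on the pin (exactly one fits, so I took it as the worn one), and the gripper holds the cover at about 60 degrees, worked out from the arm's travel.

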